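# Couple the test gauge to the brake caliper

### The job

Get the caliper ready for its leak test: pull the spring sleeve of the upright quick coupler on the casting back (down) until it catches and stays back by itself, then take the pressure gauge out of its parking block and push its plug gently down into the coupler until the sleeve springs forward again and locks it, and let go. Do not force the plug: feel for the mouth and the seat, and leave the other parts on the counter where they are.

Things in the scene. Friction and masses are not known exactly. Their poses are not given: they have to be found in the camera images.
- caliper: Grey bead-blasted caliper casting clamped to the counter, 190 x 96 mm, long along its own x, 45 mm high at the round inlet boss in its middle. On the boss stands an upright quick coupler: a dark barrel 34 mm in diameter, its top 107 mm above the counter, inside a knurled steel spring sleeve. Origin: centre of the casting's underside, z up
- port (a point): nominal centre of the coupler's mouth, level with the barrel's top, 107 mm over the counter. The coupler floats: its true axis starts up to 6 mm off this along the casting's x and also y; a 2 N sideways push slides it (7 mm at most each way) and it stays there, so closing fingers on the ring centre it. The mouth is 23 mm wide, narrowing over 3.5 mm of depth to a bore 18 mm in diameter
- seat (a point): nominal height of the sprung valve disc in the bore, 69 mm over the counter. The coupler's insides with the sleeve are screwed in to a depth that differs by up to 7 mm up or down and must be felt. The plug's tip must push the disc down 4 to 5 mm (5 N, rising to about 10 N) to release the held-back sleeve; at 7 mm (14 N) it is solid. More than 30 N between gauge and coupler damages the seat
- sleeve (a joint): how far the sleeve is pulled back (down), in m: 0 forward (up), 0.012 held back by its catch, 0.0145 end of travel. Its spring pushes up with 4 N when forward and 8 N at the catch; passing the catch takes about 12 N; keep it fully down for 0.3 s so that it catches. Forward, it makes a dog block the bore or, with a plug seated, lock into the plug's groove
- flange (a point): nominal centre of the flat top of the sleeve's foot flange with the sleeve forward, 75 mm over the counter (a fixed point; the true flange is up to 7 mm higher or lower, and off as the port is in x and y). The flange is 66 mm in diameter, 5 mm thick; above it the knurled ring, 44 mm in diameter, rises 24 mm. Straddle or grip the ring from above and push the flange down with the fingertips
- gauge: Pressure gauge with a plug stem, 123 mm tall, 0.2 to 0.3 kg, upright in the parking block. Origin: centre of the plug's tip (lower end), z up. Stem 16 mm in diameter up to 54 mm above the tip, with a groove from 10 to 18 mm, the tip's edge bevelled 1 mm; brass collar 26 mm in diameter from 54 to 66 mm; round case on top. Any yaw in the coupler is right
- case (a point): centre of the gauge's round case, 96 mm above the plug's tip. The case is 54 mm in diameter and 30 mm thick; its axis is the gauge's x, level, the white dial on the -x side: grip it from above over the 30 mm thickness, fingers closing along x
- stand: aluminium parking block fixed to the counter, 70 x 60 mm, 56 mm high, with an upright through hole 21 mm in diameter in its middle; the gauge's collar rests on its top, the stem hangs in the hole with the tip 2 mm above the counter. Origin: centre of the underside
- height_stop: bystander: steel knob-adjusted height stop, 70 x 50 mm base, 99 mm tall; origin under its middle; leave it alone
- nipple: bystander: brass bleeder nipple standing upright, 16 mm wide, 36 mm tall; origin under its middle; leave it alone
- dust_plug: bystander: orange nylon dust plug, 30 mm wide, 20 mm tall; origin under its middle; leave it alone
- flare: bystander: copper flare fitting standing upright, 20 mm wide, 30 mm tall; origin under its middle; leave it alone
- piston: bystander: steel caliper piston, 40 mm wide, 44 mm tall; origin under its middle; leave it alone
- wrench: bystander: open-end wrench lying flat, 180 mm long; origin under its middle; leave it alone
- bleed_screw: bystander: steel screw standing on its head, 18 mm wide, 35 mm tall; origin under its middle; leave it alone

How it is judged:
By the outcome, as a careful person would: the job done as asked, in the order asked, and still so for the second after the job is handed in, with the robot touching nothing.
It also fails if it takes over 72 s, if anything falls off the work surface, if the arm or the gripper's body presses on something with over 40 N, if the wrist force passes 120 N, or if a joint passes its speed limit or range.

### The arm

A 6-joint arm with a two-finger parallel gripper is mounted at the origin on the work surface. World frame = base frame: x ahead of the robot, y to its left, z up, the work surface at z = 0. Lengths are in mm, angles in rad, forces in N, time in s.
With the tool pointing down it reaches from about 350 to 975 mm from the base axis. Payload 7.1 kg.
Tool frame: the origin (TCP) lies midway between the tips of the shut fingers; the grasp point (between the pads) lies 19 mm behind it; z points along the fingers, y is the line along which they close (so a half turn about z gives the same grasp; the last joint's range is limited). The gripper opens to 88 mm and grips with 3 to 60 N. Pads are 20 mm wide; open, the fingers measure 115 mm over their backs; the gripper's body (75 mm by 178 mm) begins 61 mm behind the grasp point.
Start: joints at [1.168, 0.423, 1.63, -0, 1.089, -0.019], TCP at [233.997, 579.526, 222.675] pointing down, gripper open.
Joint ranges: [-3, 3], [-0.9, 2.11], [0.09, 2.58], [-1.31, 4.45], [0.11, 2.69], [-2.54, 2.54]. Speed limits (rad/s): [2.39, 2.39, 3.01, 3.14, 3.14, 3.14].

### API

Orientations are given as a rotation vector (axis times angle).
In Python, from workcell import ctrl gives the robot as it stands.
- The arm moves only by the shell command python3 -m inch 'ROWS' [OPENING]. ROWS is JSON, a list of rows, each an object with "xyz": the shift along the tool's x, y, z in mm, a list of three; "rot": the turn, a rotation vector about the tool's x, y, z in rad, a list of three. In form: [{"xyz": [dx, dy, dz], "rot": [ax, ay, az]}, ...]. A call has 1 to 12 rows; each row is the pose to reach, as a shift and turn from the pose commanded when the call began, along the tool's axes at that moment; what a row does not reach only later rows make up. A row lasts 1/12 s, in which the tool goes at most 41.7 mm and 7.16 degrees, less where a joint would pass 70% of its speed; a pose out of reach is approached as far as the arm can. A call with a gripper value outside its range is refused whole. OPENING is the closure in counts, from 0 (fully open) to 255 (shut), set as the call begins (- or left out, the last holds). The fingers move at their own pace and stop on an object; the grip force is fixed at half the most. Time passes only in rows, so rows that repeat a pose let the fingers close. It gives the time, the measured TCP pose, the force, the opening and the grip force at its end, in the units of the state.
- ctrl.get_obs(): the state, without advancing time (a new reading comes with each control period).
- ctrl.get_image(name): name is "side" or "top"; returns the picture (400x640x3 uint8, red, green, blue); there is no depth.
- ctrl.camera_model(name): a dict with "fx", "fy", "cx", "cy" (pixels), "position" and "attitude" of the camera in the world. Camera axes: x right, y up, looking along -z (the intrinsics and any distortion apply to the point x, -y, -z); pixel columns grow to the right and rows downward; lengths in mm; the calibration is good to about 2 mm. A picture is of the moment at which its call begins. camera_model takes no time and is no camera call.
- ctrl.close_job(): hands the job in; it is judged then, once.
The state is a dict: "t": time; "qpos": joint angles; "qvel": joint speeds; "joint_torque": joint torques, N m; "ee_pos": TCP position; "orientation": TCP orientation; "ft_force": force on the tool from outside, world axes, zero at the start; "moment": the same for the moment, N m; "width": finger opening in mm; "grasp_force": force on a finger pad.
Only numpy, scipy, OpenCV 4.12 (cv2) and the standard library are available. Lean on these libraries where they do the work, as an engineer would, in place of code of your own. Each camera call takes 0.05 s, during which the arm holds its last target. There are 200 camera calls.

## Working session

There is one attempt and no reset: what is moved stays moved. The work goes in short steps, Python scripts to look and compute and a shell command to move; the robot and the scene stay as the last step left them, time stands still between calls to the robot, and variables do not carry over. Pictures are saved under pics/ and viewed, at most 10 in all, crops included, and the job is handed in when it is done.

```bash
ls; mkdir -p pics; python3 - <<'E'
from workcell import ctrl
import cv2
for n in("side","top"):
    print(n,ctrl.camera_model(n)); cv2.imwrite(f"pics/{n}0.png",ctrl.get_image(n)[:,:,::-1])
print(ctrl.get_obs())
E
```

```text
pics
side {'fx': 439.1003311738774, 'fy': 439.1003311738774, 'cx': 322.52057940219055, 'cy': 200.80338784737552, 'position': array([506.58183211, 909.32954713, 595.8630809 ]), 'attitude': array([ 0.09064196, -1.55414213, -2.66310729])}
top {'fx': 486.483424476089, 'fy': 486.483424476089, 'cx': 323.81037925376796, 'cy': 194.86470084533266, 'position': array([ 453.18421502,   11.4503636 , 1292.50055694]), 'attitude': array([ 0.09603451, -0.11209971, -1.58843269])}
{'t': 0.1, 'qpos': array([ 1.16800605e+00,  4.23752538e-01,  1.63060825e+00, -6.09149477e-06,
        1.08859445e+00, -1.89834247e-02]), 'qvel': array([ 1.26098156e-03,  1.62354714e-04, -4.17088095e-04,  5.66110699e-04,
        5.19829224e-05,  8.19371523e-04]), 'joint_torque': array([ 9.49901223e-04, -5.45611060e+01, -2.74325806e+01,  6.45440631e-02,
        1.88633334e-02, -5.63497042e-05]), 'ee_pos': array([233.80500236, 579.08094428, 221.98894065]), 'orientation': array([-5.99130932e-01, -3.08364772e+00,  2.09451461e-03]), 'ft_force': array([-0.36098468, -0.06038557,  0.72799152]), 'moment': array([-0.0515656 , -0.02677384, -0.01137722]), 'grasp_force': 0.0, 'width': 87.89724589412884}
```

View pics/top0.png

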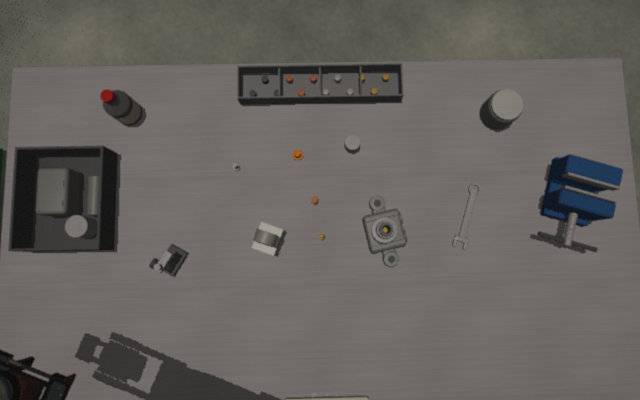

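View pics/side0.png

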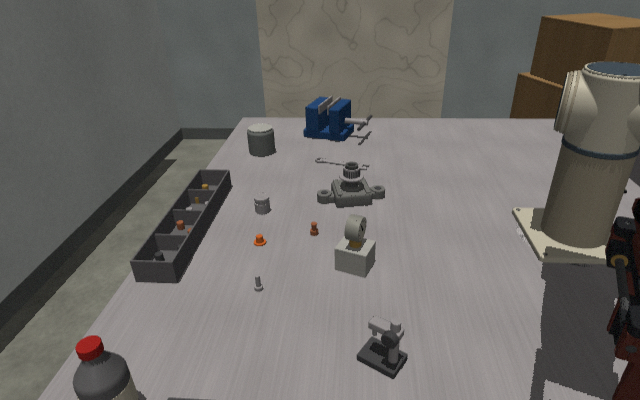

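The top view shows the coupler at about (385,230), with the casting lugs at (377,202) and (391,259), and the gauge in its block at about (268,238). In the side view the coupler mouth is near (351,165) and the gauge case near (356,229). I'll enlarge these areas.

```bash
cat > h.py <<'E'
import numpy as np, cv2
from scipy.spatial.transform import Rotation as R
from workcell import ctrl
def px(n,P):
    m=ctrl.camera_model(n); c=R.from_rotvec(m["attitude"]).inv().apply(np.atleast_2d(P)-m["position"])
    return np.c_[m["cx"]+m["fx"]*c[:,0]/-c[:,2], m["cy"]+m["fy"]*c[:,1]/c[:,2]]
def ray(n,uv):
    m=ctrl.camera_model(n); d=R.from_rotvec(m["attitude"]).apply([(uv[0]-m["cx"])/m["fx"],-(uv[1]-m["cy"])/m["fy"],-1]); return m["position"],d/np.linalg.norm(d)
def at(n,uv,z):
    p,d=ray(n,uv); return p+d*(z-p[2])/d[2]
def tri(a,b):
    (p,d),(q,e)=ray("top",a),ray("side",b)
    s=np.linalg.lstsq(np.c_[d,-e],q-p,rcond=None)[0]; x,y=p+d*s[0],q+e*s[1]
    return (x+y)/2,np.linalg.norm(x-y)
E
python3 - <<'E'
from h import *
t=cv2.imread("pics/top0.png");s=cv2.imread("pics/side0.png")
def c(i,u,v): 
    o=cv2.resize(i[v-29:v+30,u-39:u+40],(395,295),interpolation=cv2.INTER_CUBIC); 
    for k in range(0,79,10):
        cv2.line(o,(k*5,0),(k*5,4),(0,0,255),1)
        if k<59: cv2.line(o,(0,k*5),(4,k*5),(0,0,255),1)
    return o
cv2.imwrite("pics/m1.png",np.vstack([np.hstack([c(t,385,231),c(t,268,239)]),np.hstack([c(s,351,183),c(s,356,244)])]))
print(at("top",(385,230),107),at("top",(268,238),110),tri((385,230),(351,165)),tri((268,236),(356,229)))
E
```

```text
[ 521.33530789 -149.65150134  107.        ] [507.55771924 135.02611998 110.        ] (array([ 523.40447986, -149.72968365,  106.68492289]), np.float64(4.0955369948070635)) (array([510.86720941, 136.86365166,  92.68300722]), np.float64(4.773258866566813))
```

View pics/m1.png

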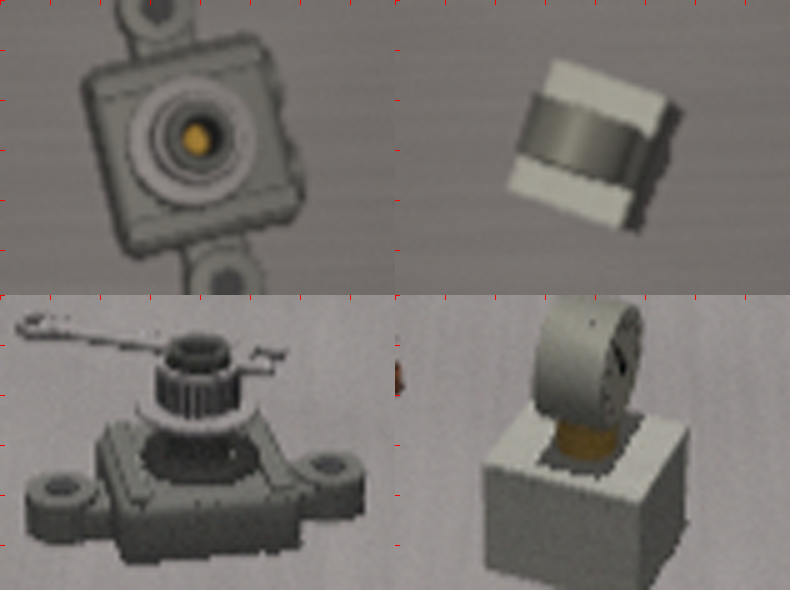

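Crop views: coupler mouth at about (385.2,229.2) and flange at about (384.1,230.0) in top, mouth at about (351.2,163.6) and flange at about (351.2,176) in side. The gauge case centre is near (266,237.5) in top.

```bash
python3 - <<'E'
from h import *
np.set_printoptions(precision=1,suppress=True)
T=lambda x,y,u0,v0:(u0+x/5-.4,v0+y/5-.4)
m=T(198,138,346,202);f=T(192.5,142,346,202)
print("mouth",tri(m,T(198,50,312,154)),at("top",m,107),at("side",T(198,50,312,154),107))
print("flange",tri(f,T(198,112,312,154)),at("top",f,75),at("side",T(198,112,312,154),75))
l=[at("top",T(*p,346,202),20) for p in((155,10),(230,285))];print("lugs",l,(l[0]+l[1])/2)
b=[at("top",T(x-395,y,229,210),56) for x,y in((555,60),(668,98),(628,230),(508,188))]
print("block",b,sum(b)/4)
c=[at("top",T(x-395,y,229,210),110) for x,y in((535,95),(650,125),(630,185),(520,155))]
print("case",c,sum(c)/4)
for d in(b[1]-b[0],b[2]-b[1],c[1]-c[0],c[2]-c[3],c[3]-c[0]):print(np.degrees(np.arctan2(d[1],d[0])),np.linalg.norm(d))
print("side case",tri(T(188,140,229,210),T(588-395,360-295,317,215)), "side collar bottom z56",at("side",T(588-395,450-295,317,215),56))
o=ctrl.get_obs();M=R.from_rotvec(o["orientation"]).as_matrix();print(M.round(3))
E
```

```text
mouth (array([ 524. , -149.7,  110.8]), np.float64(1.9137968286965819)) [ 523.3 -150.2  107. ] [ 525.1 -158.2  107. ]
flange (array([ 524. , -152. ,   73.3]), np.float64(1.3198758215646273)) [ 523.2 -151.7   75. ] [ 524.6 -148.7   75. ]
lugs [array([ 596.3, -141.9,   20. ]), array([ 451.8, -175.9,   20. ])] [ 524.  -158.9   20. ]
block [array([552. , 159.2,  56. ]), array([531.5, 102. ,  56. ]), array([465.4, 122.8,  56. ]), array([487.7, 183.2,  56. ])] [509.2 141.8  56. ]
case [array([530.9, 162.5, 110. ]), array([515.2, 106.9, 110. ]), array([486.5, 116.8, 110. ]), array([502. , 169.9, 110. ])] [508.6 139.  110. ]
-109.68694631037549 60.776340887368036
162.53516764998372 69.27931749577584
-105.72535596193762 57.798846081690705
-106.31686667737064 55.27433318212387
165.7713390391461 29.7860260015013
side case (array([509.7, 140.6,  98.4]), np.float64(1.0258065386498882)) side collar bottom z56 [509.5 145.   56. ]
[[-0.9  0.4 -0. ]
 [ 0.4  0.9 -0. ]
 [ 0.  -0.  -1. ]]
```

```bash
cat >> h.py <<'E'
def go(x,y,z,head):
    "shift for the next move, tool down, tool y heading in deg"
    o=ctrl.get_obs(); M=R.from_rotvec(o["orientation"])
    h=np.radians(head); ty=np.array([np.cos(h),np.sin(h),0]); tz=np.array([0,0,-1.]); T=R.from_matrix(np.c_[np.cross(ty,tz),ty,tz])
    print("from",o["ee_pos"].round(1),"shift",M.inv().apply(np.array([x,y,z])-o["ee_pos"]).round(1),"rot",(M.inv()*T).as_rotvec().round(3),"F",o["ft_force"].round(2),"w",round(o["width"],1),"g",round(o["grasp_force"],1),"t",o["t"])
E
python3 -m inch '[{"xyz":[-542,-569,0],"rot":[0,0,0.96]},{"xyz":[-542,-569,0],"rot":[0,0,0.96]},{"xyz":[-542,-569,0],"rot":[0,0,0.96]},{"xyz":[-542,-569,0],"rot":[0,0,0.96]},{"xyz":[-542,-569,0],"rot":[0,0,0.96]},{"xyz":[-542,-569,0],"rot":[0,0,0.96]},{"xyz":[-542,-569,0],"rot":[0,0,0.96]},{"xyz":[-542,-569,0],"rot":[0,0,0.96]},{"xyz":[-542,-569,0],"rot":[0,0,0.96]},{"xyz":[-542,-569,0],"rot":[0,0,0.96]},{"xyz":[-542,-569,0],"rot":[0,0,0.96]},{"xyz":[-542,-569,0],"rot":[0,0,0.96]}]' 0
python3 -c "from h import *
go(523.5,-151,180,13)"
```

```text
t: 1.1
ee_pos: [418.3, 112.7, 222.7]
orientation: [1.955, 2.459, 0.0]
ft_force: [0.9, 0.1, 0.0]
width: 87.8
grasp_force: 0.0
from [418.3 112.7 222.7] shift [-280.6   43.1   42.7] rot [ 0. -0.  0.] F [0.85 0.13 0.03] w 87.8 g 0.0 t 1.1
```

```bash
python3 -m inch '[{"xyz":[-281,43,43],"rot":[0,0,0]},{"xyz":[-281,43,43],"rot":[0,0,0]},{"xyz":[-281,43,43],"rot":[0,0,0]},{"xyz":[-281,43,43],"rot":[0,0,0]},{"xyz":[-281,43,43],"rot":[0,0,0]},{"xyz":[-281,43,43],"rot":[0,0,0]},{"xyz":[-281,43,43],"rot":[0,0,0]},{"xyz":[-281,43,43],"rot":[0,0,0]},{"xyz":[-281,43,43],"rot":[0,0,0]},{"xyz":[-281,43,43],"rot":[0,0,0]}]'
python3 -c "from h import *
go(523.5,-151,92,13)
cv2.imwrite('pics/a.png',np.hstack([cv2.resize(ctrl.get_image('top')[180:280,325:445,::-1],None,fx=3.3,fy=3.3,interpolation=2),cv2.resize(ctrl.get_image('side')[100:200,290:410,::-1],None,fx=3.3,fy=3.3,interpolation=2)]))"
```

```text
t: 1.93
ee_pos: [522.6, -149.1, 179.2]
orientation: [-1.955, -2.457, 0.001]
ft_force: [-0.2, 0.2, 0.1]
width: 88.1
grasp_force: 0.0
from [ 522.6 -149.1  179.2] shift [-2.2  0.6 87.2] rot [-0.001 -0.001 -0.001] F [-0.24  0.16  0.12] w 88.1 g 0.0 t 1.9333
```

View pics/a.png

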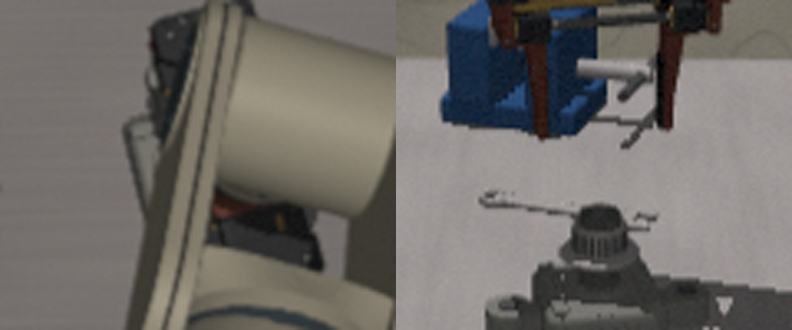

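The side view shows the open fingers (541,135) and (668,130) straddling the coupler axis at x≈600. I'll go down and close on the ring to centre it.

```bash
python3 -m inch '[{"xyz":[0,0,25],"rot":[0,0,0]},{"xyz":[0,0,50],"rot":[0,0,0]},{"xyz":[0,0,75],"rot":[0,0,0]},{"xyz":[0,0,89],"rot":[0,0,0]},{"xyz":[0,0,89],"rot":[0,0,0]},{"xyz":[0,0,89],"rot":[0,0,0]}]'
python3 -m inch '[{"xyz":[0,0,0],"rot":[0,0,0]},{"xyz":[0,0,0],"rot":[0,0,0]},{"xyz":[0,0,0],"rot":[0,0,0]},{"xyz":[0,0,0],"rot":[0,0,0]},{"xyz":[0,0,0],"rot":[0,0,0]},{"xyz":[0,0,0],"rot":[0,0,0]},{"xyz":[0,0,0],"rot":[0,0,0]},{"xyz":[0,0,0],"rot":[0,0,0]},{"xyz":[0,0,0],"rot":[0,0,0]},{"xyz":[0,0,0],"rot":[0,0,0]}]' 255
```

```text
t: 2.53
ee_pos: [522.9, -148.2, 90.7]
orientation: [-1.953, -2.459, 0.001]
ft_force: [1.0, -0.4, 0.9]
width: 87.8
grasp_force: 0.0
t: 3.37
ee_pos: [523.4, -149.5, 90.8]
orientation: [1.956, 2.459, 0.0]
ft_force: [-1.3, -0.2, 2.5]
width: 42.2
grasp_force: 30.0
```

```bash
python3 -m inch '[{"xyz":[0,0,0],"rot":[0,0,0]},{"xyz":[0,0,0],"rot":[0,0,0]},{"xyz":[0,0,0],"rot":[0,0,0]},{"xyz":[0,0,0],"rot":[0,0,0.12]},{"xyz":[0,0,0],"rot":[0,0,0.24]},{"xyz":[0,0,0],"rot":[0,0,0.36]},{"xyz":[0,0,0],"rot":[0,0,0.48]},{"xyz":[0,0,0],"rot":[0,0,0.6]},{"xyz":[0,0,0],"rot":[0,0,0.72]},{"xyz":[0,0,0],"rot":[0,0,0.84]},{"xyz":[0,0,0],"rot":[0,0,0.96]},{"xyz":[0,0,0],"rot":[0,0,1.08]}]' 0
python3 -m inch '[{"xyz":[0,0,0],"rot":[0,0,0.12]},{"xyz":[0,0,0],"rot":[0,0,0.24]},{"xyz":[0,0,0],"rot":[0,0,0.36]},{"xyz":[0,0,0],"rot":[0,0,0.48]},{"xyz":[0,0,0],"rot":[0,0,0.48]}]'
python3 -m inch '[{"xyz":[0,0,0],"rot":[0,0,0]},{"xyz":[0,0,0],"rot":[0,0,0]},{"xyz":[0,0,0],"rot":[0,0,0]},{"xyz":[0,0,0],"rot":[0,0,0]},{"xyz":[0,0,0],"rot":[0,0,0]},{"xyz":[0,0,0],"rot":[0,0,0]},{"xyz":[0,0,0],"rot":[0,0,0]},{"xyz":[0,0,0],"rot":[0,0,0]},{"xyz":[0,0,0],"rot":[0,0,0]},{"xyz":[0,0,0],"rot":[0,0,0]}]' 255
```

```text
t: 4.37
ee_pos: [523.3, -149.3, 90.6]
orientation: [-2.945, -1.095, 0.0]
ft_force: [-0.9, 0.5, -0.3]
width: 87.9
grasp_force: 0.0
t: 4.78
ee_pos: [523.3, -149.4, 90.6]
orientation: [-3.12, -0.366, 0.0]
ft_force: [-0.0, 0.4, 0.1]
width: 88.3
grasp_force: 0.0
t: 5.62
ee_pos: [524.2, -150.9, 91.1]
orientation: [3.117, 0.373, 0.003]
ft_force: [1.0, -6.9, -1.5]
width: 43.2
grasp_force: 30.0
```

```bash
python3 -m inch '[{"xyz":[0,1.5,0],"rot":[0,0,0]},{"xyz":[0,1.5,0],"rot":[0,0,0]},{"xyz":[0,1.5,0],"rot":[0,0,0]},{"xyz":[0,1.5,2],"rot":[0,0,0]},{"xyz":[0,1.5,4],"rot":[0,0,0]},{"xyz":[0,1.5,6],"rot":[0,0,0]},{"xyz":[0,1.5,7],"rot":[0,0,0]},{"xyz":[0,1.5,7],"rot":[0,0,0]}]' 110
for i in 1 2 3; do :; done
python3 -m inch '[{"xyz":[0,0,1],"rot":[0,0,0]},{"xyz":[0,0,2],"rot":[0,0,0]},{"xyz":[0,0,3],"rot":[0,0,0]},{"xyz":[0,0,3],"rot":[0,0,0]}]'
python3 -m inch '[{"xyz":[0,0,1],"rot":[0,0,0]},{"xyz":[0,0,2],"rot":[0,0,0]},{"xyz":[0,0,3],"rot":[0,0,0]},{"xyz":[0,0,3],"rot":[0,0,0]}]'
```

```text
t: 6.28
ee_pos: [523.4, -150.7, 83.3]
orientation: [-3.119, -0.373, 0.001]
ft_force: [-0.7, 1.0, 0.4]
width: 49.9
grasp_force: 0.0
t: 6.62
ee_pos: [523.6, -150.8, 80.5]
orientation: [-3.119, -0.373, 0.0]
ft_force: [-0.7, -0.5, 0.2]
width: 49.8
grasp_force: 0.0
t: 6.95
ee_pos: [523.6, -150.9, 77.5]
orientation: [-3.119, -0.373, 0.0]
ft_force: [0.4, 0.2, -0.2]
width: 49.8
grasp_force: 0.0
```

```bash
python3 -m inch '[{"xyz":[0,0,1],"rot":[0,0,0]},{"xyz":[0,0,2],"rot":[0,0,0]},{"xyz":[0,0,3],"rot":[0,0,0]},{"xyz":[0,0,3],"rot":[0,0,0]}]'
python3 -m inch '[{"xyz":[0,0,1],"rot":[0,0,0]},{"xyz":[0,0,2],"rot":[0,0,0]},{"xyz":[0,0,3],"rot":[0,0,0]},{"xyz":[0,0,3],"rot":[0,0,0]}]'
```

```text
t: 7.28
ee_pos: [523.8, -151.0, 74.7]
orientation: [3.119, 0.373, 0.0]
ft_force: [-0.7, 0.2, 2.3]
width: 50.0
grasp_force: 1.3
t: 7.62
ee_pos: [523.8, -150.9, 71.8]
orientation: [3.119, 0.373, 0.0]
ft_force: [-0.9, -0.1, 5.0]
width: 50.2
grasp_force: 2.5
```

```bash
python3 -m inch '[{"xyz":[0,0,2],"rot":[0,0,0]},{"xyz":[0,0,4],"rot":[0,0,0]},{"xyz":[0,0,6],"rot":[0,0,0]},{"xyz":[0,0,7],"rot":[0,0,0]},{"xyz":[0,0,7],"rot":[0,0,0]}]'
python3 -m inch '[{"xyz":[0,0,1],"rot":[0,0,0]},{"xyz":[0,0,2],"rot":[0,0,0]},{"xyz":[0,0,3],"rot":[0,0,0]},{"xyz":[0,0,3],"rot":[0,0,0]}]'
python3 -m inch '[{"xyz":[0,0,1],"rot":[0,0,0]},{"xyz":[0,0,2],"rot":[0,0,0]},{"xyz":[0,0,2],"rot":[0,0,0]}]'
```

```text
t: 8.03
ee_pos: [523.9, -151.0, 64.8]
orientation: [3.119, 0.373, 0.001]
ft_force: [-1.0, 0.3, 4.6]
width: 50.0
grasp_force: 2.5
t: 8.37
ee_pos: [524.0, -150.9, 61.9]
orientation: [3.119, 0.373, 0.001]
ft_force: [-1.9, 0.2, 7.0]
width: 50.0
grasp_force: 3.2
t: 8.62
ee_pos: [524.3, -151.0, 60.5]
orientation: [3.119, 0.372, 0.002]
ft_force: [-1.8, 0.4, 11.9]
width: 49.7
grasp_force: 5.3
```

```bash
python3 -m inch '[{"xyz":[0,0,1],"rot":[0,0,0]},{"xyz":[0,0,1.5],"rot":[0,0,0]},{"xyz":[0,0,1.5],"rot":[0,0,0]},{"xyz":[0,0,1.5],"rot":[0,0,0]}]'
python3 -m inch '[{"xyz":[0,0,1],"rot":[0,0,0]},{"xyz":[0,0,1.5],"rot":[0,0,0]},{"xyz":[0,0,1.5],"rot":[0,0,0]},{"xyz":[0,0,1.5],"rot":[0,0,0]}]'
```

```text
t: 8.95
ee_pos: [525.6, -151.3, 60.3]
orientation: [3.118, 0.372, 0.006]
ft_force: [-2.6, 1.1, 20.2]
width: 49.8
grasp_force: 10.2
t: 9.28
ee_pos: [527.1, -151.8, 60.0]
orientation: [3.117, 0.372, 0.011]
ft_force: [-2.2, 0.9, 28.6]
width: 50.1
grasp_force: 14.9
```

```bash
python3 -m inch '[{"xyz":[0,0,0],"rot":[0,0,0]},{"xyz":[0,0,0],"rot":[0,0,0]},{"xyz":[0,0,0],"rot":[0,0,0]},{"xyz":[0,0,-2],"rot":[0,0,0]},{"xyz":[0,0,-4],"rot":[0,0,0]},{"xyz":[0,0,-6],"rot":[0,0,0]},{"xyz":[0,0,-8],"rot":[0,0,0]},{"xyz":[0,0,-8],"rot":[0,0,0]}]'
```

```text
t: 9.95
ee_pos: [523.9, -151.0, 64.8]
orientation: [3.119, 0.373, 0.001]
ft_force: [1.2, -0.9, 1.5]
width: 50.0
grasp_force: 1.0
```

```bash
python3 -m inch '[{"xyz":[0,0,-4],"rot":[0,0,0]},{"xyz":[0,0,-8],"rot":[0,0,0]},{"xyz":[0,0,-8],"rot":[0,0,0]},{"xyz":[0,0,-8],"rot":[0,0,-0.12]},{"xyz":[0,0,-8],"rot":[0,0,-0.24]},{"xyz":[0,0,-8],"rot":[0,0,-0.36]},{"xyz":[0,0,-8],"rot":[0,0,-0.48]},{"xyz":[0,0,-8],"rot":[0,0,-0.6]},{"xyz":[0,0,-8],"rot":[0,0,-0.72]},{"xyz":[0,0,-8],"rot":[0,0,-0.84]},{"xyz":[0,0,-8],"rot":[0,0,-0.96]},{"xyz":[0,0,-8],"rot":[0,0,-1.06]}]' 0
python3 -m inch '[{"xyz":[0,0,0],"rot":[0,0,0]},{"xyz":[0,0,0],"rot":[0,0,0]},{"xyz":[0,0,0],"rot":[0,0,0]},{"xyz":[0,0,0],"rot":[0,0,0]},{"xyz":[0,0,0],"rot":[0,0,0]},{"xyz":[0,0,0],"rot":[0,0,0]},{"xyz":[0,0,0],"rot":[0,0,0]},{"xyz":[0,0,0],"rot":[0,0,0]},{"xyz":[0,0,0],"rot":[0,0,0]},{"xyz":[0,0,0],"rot":[0,0,0]}]' 255
```

```text
t: 10.95
ee_pos: [523.4, -150.7, 72.5]
orientation: [-2.497, -1.906, 0.001]
ft_force: [0.3, -0.8, -0.4]
width: 87.7
grasp_force: 0.0
t: 11.78
ee_pos: [524.2, -151.1, 72.9]
orientation: [2.503, 1.898, 0.001]
ft_force: [2.5, -1.4, -0.3]
width: 43.1
grasp_force: 30.0
```

```bash
python3 -m inch '[{"xyz":[0,0,0],"rot":[0,0,0]},{"xyz":[0,0,0],"rot":[0,0,0]},{"xyz":[0,0,0],"rot":[0,0,0]},{"xyz":[0,0,0],"rot":[0,0,0]},{"xyz":[0,0,-30],"rot":[0,0,0]},{"xyz":[0,0,-65],"rot":[0,0,0]},{"xyz":[0,0,-105],"rot":[0,0,0]},{"xyz":[0,0,-105],"rot":[0,0,0]}]' 0
python3 -c "from h import *
go(509,139.8,178,-16)
cv2.imwrite('pics/b.png',cv2.resize(ctrl.get_image('side')[140:220,300:410,::-1],None,fx=5,fy=5,interpolation=2))"
```

```text
t: 12.45
ee_pos: [527.4, -151.9, 184.3]
orientation: [2.496, 1.894, 0.009]
ft_force: [1.4, -0.5, 0.4]
width: 87.7
grasp_force: 0.0
from [ 527.4 -151.9  184.3] shift [276.  -96.4   5.3] rot [0.01  0.    0.006] F [ 1.36 -0.48  0.43] w 87.7 g 0.0 t 12.45
```

View pics/b.png

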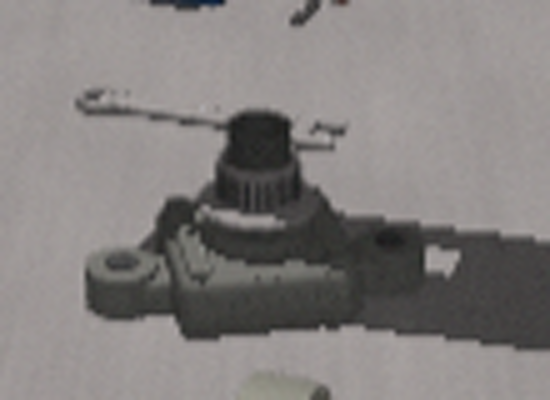

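The sleeve is seen held back: the flange is low, and more of the barrel shows above the ring, around (258,110–160). Next, the gauge.

```bash
python3 -m inch '[{"xyz":[276,-92,0],"rot":[0,0,0]},{"xyz":[276,-92,0],"rot":[0,0,0]},{"xyz":[276,-92,0],"rot":[0,0,0]},{"xyz":[276,-92,0],"rot":[0,0,0]},{"xyz":[276,-92,0],"rot":[0,0,0]},{"xyz":[276,-92,0],"rot":[0,0,0]},{"xyz":[276,-92,0],"rot":[0,0,0]},{"xyz":[276,-92,0],"rot":[0,0,0]},{"xyz":[276,-92,0],"rot":[0,0,0]},{"xyz":[276,-92,0],"rot":[0,0,0]},{"xyz":[276,-92,0],"rot":[0,0,0]}]'
python3 -c "from h import *
go(509,139.8,82,-16)
P=np.array([[509,139.8,98],[509,139.8,56]]);print(px('side',P)-[300,150])
cv2.imwrite('pics/c.png',cv2.resize(ctrl.get_image('side')[150:290,300:430,::-1],None,fx=4,fy=4,interpolation=2))"
```

```text
t: 13.42
ee_pos: [509.0, 138.5, 176.9]
orientation: [-2.504, -1.897, 0.002]
ft_force: [0.9, -0.3, -0.5]
width: 87.7
grasp_force: 0.0
from [509.  138.5 176.9] shift [ 1.4 -0.3 94.9] rot [-0.001  0.001  0.005] F [ 0.92 -0.32 -0.54] w 87.7 g 0.0 t 13.4167
[[55.77395576 77.55563822]
 [55.47519871 94.18068665]]
```

View pics/c.png

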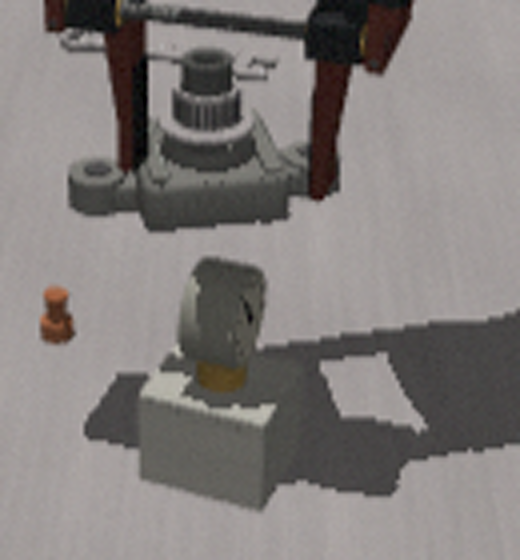

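The fingertips (130,168) and (318,195) straddle the case at (222,312). The sleeve still sits low on the coupler. Going down and gripping.

```bash
python3 -m inch '[{"xyz":[1,0,25],"rot":[0,0,0]},{"xyz":[1,0,50],"rot":[0,0,0]},{"xyz":[1,0,75],"rot":[0,0,0]},{"xyz":[1,0,90],"rot":[0,0,0]},{"xyz":[1,0,96],"rot":[0,0,0]},{"xyz":[1,0,96],"rot":[0,0,0]}]'
python3 -m inch '[{"xyz":[0,0,0],"rot":[0,0,0]},{"xyz":[0,0,0],"rot":[0,0,0]},{"xyz":[0,0,0],"rot":[0,0,0]},{"xyz":[0,0,0],"rot":[0,0,0]},{"xyz":[0,0,0],"rot":[0,0,0]},{"xyz":[0,0,0],"rot":[0,0,0]},{"xyz":[0,0,0],"rot":[0,0,0]},{"xyz":[0,0,0],"rot":[0,0,0]},{"xyz":[0,0,0],"rot":[0,0,0]},{"xyz":[0,0,0],"rot":[0,0,0]},{"xyz":[0,0,0],"rot":[0,0,0]},{"xyz":[0,0,0],"rot":[0,0,0]}]' 255
```

```text
t: 13.97
ee_pos: [509.0, 139.2, 80.3]
orientation: [-2.504, -1.895, 0.004]
ft_force: [-0.4, 0.6, 0.2]
width: 87.8
grasp_force: 0.0
t: 14.97
ee_pos: [509.7, 140.7, 81.7]
orientation: [-2.503, -1.898, 0.0]
ft_force: [-0.4, 0.0, 0.7]
width: 30.1
grasp_force: 29.4
```

```bash
python3 -m inch '[{"xyz":[0,0,-6],"rot":[0,0,0]},{"xyz":[0,0,-15],"rot":[0,0,0]},{"xyz":[0,0,-27],"rot":[0,0,0]},{"xyz":[0,0,-40],"rot":[0,0,0]},{"xyz":[0,0,-55],"rot":[0,0,0]},{"xyz":[0,0,-75],"rot":[0,0,0]},{"xyz":[0,0,-95],"rot":[0,0,0]},{"xyz":[0,0,-110],"rot":[0,0,0]},{"xyz":[0,0,-120],"rot":[0,0,0]},{"xyz":[0,0,-124],"rot":[0,0,0]},{"xyz":[0,0,-124],"rot":[0,0,0]},{"xyz":[0,0,-124],"rot":[0,0,0]}]'
python3 -c "from h import *
go(524,-151,206,-16)"
```

```text
t: 15.97
ee_pos: [509.4, 140.5, 205.3]
orientation: [-2.503, -1.898, 0.001]
ft_force: [0.3, 0.2, -1.9]
width: 30.3
grasp_force: 29.4
from [509.4 140.5 205.3] shift [-276.8   92.7   -0.7] rot [-0.001  0.     0.006] F [ 0.33  0.21 -1.89] w 30.3 g 29.4 t 15.9667
```

```bash
python3 -m inch '[{"xyz":[-12,4,0],"rot":[0,0,0]},{"xyz":[-36,12,0],"rot":[0,0,0]},{"xyz":[-66,22,0],"rot":[0,0,0]},{"xyz":[-96,32,0],"rot":[0,0,0]},{"xyz":[-126,42,0],"rot":[0,0,0]},{"xyz":[-156,52,0],"rot":[0,0,0]},{"xyz":[-186,62,0],"rot":[0,0,0]},{"xyz":[-216,72,0],"rot":[0,0,0]},{"xyz":[-246,82,0],"rot":[0,0,0]},{"xyz":[-266,89,0],"rot":[0,0,0]},{"xyz":[-277,92.7,0],"rot":[0,0,0]},{"xyz":[-277,92.7,0],"rot":[0,0,0]}]'
python3 -m inch '[{"xyz":[0,0,2],"rot":[0,0,0]},{"xyz":[0,0,6],"rot":[0,0,0]},{"xyz":[0,0,8],"rot":[0,0,0]},{"xyz":[0,0,8],"rot":[0,0,0]}]'
python3 -c "from h import *
go(524,-151,186,-16)
a=[cv2.resize(ctrl.get_image(n)[v:v+100,u:u+80,::-1],None,fx=5,fy=5,interpolation=2) for n,u,v in(('side',310,100),('top',345,180))]
cv2.imwrite('pics/d.png',np.hstack(a))"
```

```text
t: 16.97
ee_pos: [523.8, -153.4, 204.8]
orientation: [-2.505, -1.894, 0.002]
ft_force: [0.7, -0.1, -1.8]
width: 30.7
grasp_force: 29.4
t: 17.3
ee_pos: [523.8, -149.8, 196.8]
orientation: [-2.5, -1.9, 0.001]
ft_force: [-0.4, 0.3, -2.3]
width: 30.5
grasp_force: 29.4
from [ 523.8 -149.8  196.8] shift [-1.1  0.5 10.8] rot [-0.002 -0.     0.008] F [-0.36  0.27 -2.33] w 30.5 g 29.4 t 17.3
```

View pics/d.png

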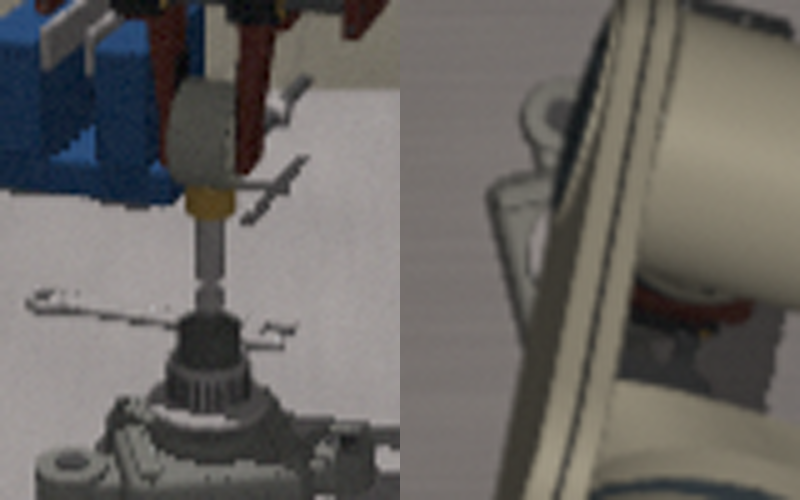

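The side view shows the stem (209,310) in line with the barrel (208,320). Now I'll feel for the mouth.

```bash
python3 -m inch '[{"xyz":[0,0,3],"rot":[0,0,0]},{"xyz":[0,0,6],"rot":[0,0,0]},{"xyz":[0,0,9],"rot":[0,0,0]},{"xyz":[0,0,9],"rot":[0,0,0]}]'
python3 -m inch '[{"xyz":[0,0,1],"rot":[0,0,0]},{"xyz":[0,0,2],"rot":[0,0,0]},{"xyz":[0,0,3],"rot":[0,0,0]},{"xyz":[0,0,3],"rot":[0,0,0]}]'
python3 -m inch '[{"xyz":[0,0,0.7],"rot":[0,0,0]},{"xyz":[0,0,1.4],"rot":[0,0,0]},{"xyz":[0,0,2],"rot":[0,0,0]},{"xyz":[0,0,2],"rot":[0,0,0]}]'
```

```text
t: 17.73
ee_pos: [524.0, -150.9, 188.0]
orientation: [-2.502, -1.898, 0.001]
ft_force: [-0.8, -0.4, -2.6]
width: 30.3
grasp_force: 29.4
t: 18.07
ee_pos: [524.3, -151.1, 185.5]
orientation: [-2.503, -1.898, 0.0]
ft_force: [-0.3, -0.0, -2.1]
width: 30.6
grasp_force: 29.4
t: 18.4
ee_pos: [524.4, -151.1, 183.7]
orientation: [2.503, 1.898, -0.0]
ft_force: [0.3, -0.1, -2.0]
width: 30.0
grasp_force: 29.4
```

```bash
python3 -m inch '[{"xyz":[0,0,0.7],"rot":[0,0,0]},{"xyz":[0,0,1.4],"rot":[0,0,0]},{"xyz":[0,0,2],"rot":[0,0,0]},{"xyz":[0,0,2],"rot":[0,0,0]}]'
python3 -m inch '[{"xyz":[0,0,0.7],"rot":[0,0,0]},{"xyz":[0,0,1.4],"rot":[0,0,0]},{"xyz":[0,0,2],"rot":[0,0,0]},{"xyz":[0,0,2],"rot":[0,0,0]}]'
```

```text
t: 18.73
ee_pos: [524.4, -151.4, 181.6]
orientation: [2.503, 1.898, -0.0]
ft_force: [-0.1, -0.8, -2.0]
width: 30.3
grasp_force: 29.4
t: 19.07
ee_pos: [524.3, -151.2, 179.5]
orientation: [-2.503, -1.899, 0.0]
ft_force: [-0.5, -3.1, -1.4]
width: 30.3
grasp_force: 29.4
```

```bash
python3 -m inch '[{"xyz":[-1,0,1],"rot":[0,0,0]},{"xyz":[-1,0,2],"rot":[0,0,0]},{"xyz":[-1,0,3],"rot":[0,0,0]},{"xyz":[-1,0,4],"rot":[0,0,0]},{"xyz":[-1,0,4],"rot":[0,0,0]}]'
python3 -m inch '[{"xyz":[0,0,1],"rot":[0,0,0]},{"xyz":[0,0,2],"rot":[0,0,0]},{"xyz":[0,0,3],"rot":[0,0,0]},{"xyz":[0,0,4],"rot":[0,0,0]},{"xyz":[0,0,5],"rot":[0,0,0]},{"xyz":[0,0,6],"rot":[0,0,0]},{"xyz":[0,0,6],"rot":[0,0,0]}]'
```

```text
t: 19.48
ee_pos: [524.0, -151.8, 175.4]
orientation: [-2.503, -1.898, 0.0]
ft_force: [0.6, -0.9, -2.7]
width: 30.5
grasp_force: 29.4
t: 20.07
ee_pos: [524.0, -152.0, 169.4]
orientation: [-2.503, -1.898, 0.0]
ft_force: [-0.1, -0.3, -2.1]
width: 30.3
grasp_force: 29.4
```

```bash
python3 -m inch '[{"xyz":[0,0,1],"rot":[0,0,0]},{"xyz":[0,0,2],"rot":[0,0,0]},{"xyz":[0,0,3],"rot":[0,0,0]},{"xyz":[0,0,4],"rot":[0,0,0]},{"xyz":[0,0,5],"rot":[0,0,0]},{"xyz":[0,0,6],"rot":[0,0,0]},{"xyz":[0,0,6],"rot":[0,0,0]}]'
python3 -m inch '[{"xyz":[0,0,1],"rot":[0,0,0]},{"xyz":[0,0,2],"rot":[0,0,0]},{"xyz":[0,0,3],"rot":[0,0,0]},{"xyz":[0,0,4],"rot":[0,0,0]},{"xyz":[0,0,5],"rot":[0,0,0]},{"xyz":[0,0,6],"rot":[0,0,0]},{"xyz":[0,0,6],"rot":[0,0,0]}]'
```

```text
t: 20.65
ee_pos: [524.1, -152.1, 163.5]
orientation: [-2.503, -1.899, 0.0]
ft_force: [1.5, -0.5, -2.6]
width: 30.2
grasp_force: 29.4
t: 21.23
ee_pos: [524.0, -152.1, 157.5]
orientation: [-2.503, -1.898, 0.0]
ft_force: [-0.3, -1.3, -3.4]
width: 30.4
grasp_force: 29.4
```

Tip is about 78 mm over the counter, so from here I'll use smaller steps.

```bash
python3 -m inch '[{"xyz":[0,0,1],"rot":[0,0,0]},{"xyz":[0,0,2],"rot":[0,0,0]},{"xyz":[0,0,3],"rot":[0,0,0]},{"xyz":[0,0,4],"rot":[0,0,0]},{"xyz":[0,0,4],"rot":[0,0,0]}]'
python3 -m inch '[{"xyz":[0,0,1],"rot":[0,0,0]},{"xyz":[0,0,2],"rot":[0,0,0]},{"xyz":[0,0,3],"rot":[0,0,0]},{"xyz":[0,0,3],"rot":[0,0,0]}]'
```

```text
t: 21.65
ee_pos: [524.1, -152.1, 153.5]
orientation: [-2.503, -1.898, 0.0]
ft_force: [0.4, -1.8, -3.1]
width: 30.3
grasp_force: 29.4
t: 21.98
ee_pos: [524.0, -152.0, 150.5]
orientation: [-2.503, -1.898, 0.0]
ft_force: [0.5, -1.8, -2.9]
width: 30.2
grasp_force: 29.4
```

```bash
python3 -m inch '[{"xyz":[0,0,1],"rot":[0,0,0]},{"xyz":[0,0,2],"rot":[0,0,0]},{"xyz":[0,0,2],"rot":[0,0,0]},{"xyz":[0,0,2],"rot":[0,0,0]}]'
python3 -m inch '[{"xyz":[0,0,1],"rot":[0,0,0]},{"xyz":[0,0,2],"rot":[0,0,0]},{"xyz":[0,0,2],"rot":[0,0,0]},{"xyz":[0,0,2],"rot":[0,0,0]}]'
```

```text
t: 22.32
ee_pos: [524.1, -152.1, 148.6]
orientation: [-2.503, -1.898, 0.0]
ft_force: [0.0, -1.0, -2.7]
width: 30.2
grasp_force: 29.4
t: 22.65
ee_pos: [524.3, -152.1, 147.0]
orientation: [2.503, 1.898, 0.0]
ft_force: [-0.8, -1.3, 4.5]
width: 30.3
grasp_force: 29.4
```

```bash
python3 -m inch '[{"xyz":[0,0,0.7],"rot":[0,0,0]},{"xyz":[0,0,1.4],"rot":[0,0,0]},{"xyz":[0,0,2],"rot":[0,0,0]},{"xyz":[0,0,2],"rot":[0,0,0]}]'
python3 -m inch '[{"xyz":[0,0,0.5],"rot":[0,0,0]},{"xyz":[0,0,1],"rot":[0,0,0]},{"xyz":[0,0,1],"rot":[0,0,0]},{"xyz":[0,0,1],"rot":[0,0,0]}]'
```

```text
t: 22.98
ee_pos: [524.4, -152.1, 145.0]
orientation: [2.503, 1.898, 0.001]
ft_force: [-1.1, -1.3, 3.1]
width: 30.4
grasp_force: 29.4
t: 23.32
ee_pos: [524.5, -152.1, 144.3]
orientation: [2.502, 1.898, 0.001]
ft_force: [-1.1, -1.7, 6.8]
width: 30.2
grasp_force: 29.4
```

```bash
python3 -m inch '[{"xyz":[0,0,0.5],"rot":[0,0,0]},{"xyz":[0,0,1],"rot":[0,0,0]},{"xyz":[0,0,1],"rot":[0,0,0]},{"xyz":[0,0,1],"rot":[0,0,0]}]'
python3 -c "from h import *
go(524,-151,150,-16)
cv2.imwrite('pics/e.png',cv2.resize(ctrl.get_image('side')[110:210,310:400,::-1],None,fx=5,fy=5,interpolation=2))"
```

```text
t: 23.65
ee_pos: [524.6, -152.1, 143.4]
orientation: [2.502, 1.898, 0.001]
ft_force: [-1.6, -0.5, 8.5]
width: 30.6
grasp_force: 29.4
from [ 524.6 -152.1  143.4] shift [ 0.9 -0.9 -6.6] rot [ 0.001 -0.     0.006] F [-1.6  -0.53  8.49] w 30.6 g 29.4 t 23.65
```

View pics/e.png

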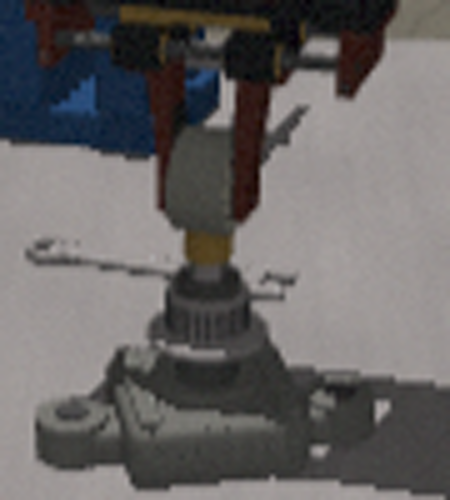

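The sleeve has sprung forward: the flange is up at about (208,345) and the ring nears the barrel top. I'll ease off and give it a small tug to check.

```bash
python3 -m inch '[{"xyz":[0,0,-1],"rot":[0,0,0]},{"xyz":[0,0,-2],"rot":[0,0,0]},{"xyz":[0,0,-2],"rot":[0,0,0]},{"xyz":[0,0,-2],"rot":[0,0,0]}]'
python3 -m inch '[{"xyz":[0,0,-1],"rot":[0,0,0]},{"xyz":[0,0,-2],"rot":[0,0,0]},{"xyz":[0,0,-2],"rot":[0,0,0]},{"xyz":[0,0,-2],"rot":[0,0,0]}]'
```

```text
t: 24.03
ee_pos: [524.5, -152.1, 145.0]
orientation: [2.503, 1.898, 0.001]
ft_force: [0.1, -1.4, 4.6]
width: 30.5
grasp_force: 29.4
t: 24.37
ee_pos: [523.8, -152.1, 145.8]
orientation: [-2.503, -1.898, 0.001]
ft_force: [2.3, -2.5, -10.3]
width: 29.5
grasp_force: 30.0
```

It holds against a 10 N pull, so it's locked. I'll relax, release and retreat.

```bash
python3 -m inch '[{"xyz":[0,0,1],"rot":[0,0,0]},{"xyz":[0,0,1],"rot":[0,0,0]},{"xyz":[0,0,1],"rot":[0,0,0]}]'
python3 -m inch '[{"xyz":[0,0,0],"rot":[0,0,0]},{"xyz":[0,0,0],"rot":[0,0,0]},{"xyz":[0,0,0],"rot":[0,0,0]},{"xyz":[0,0,0],"rot":[0,0,0]},{"xyz":[0,0,0],"rot":[0,0,0]},{"xyz":[0,0,0],"rot":[0,0,0]},{"xyz":[0,0,-10],"rot":[0,0,0]},{"xyz":[0,0,-35],"rot":[0,0,0]},{"xyz":[0,0,-70],"rot":[0,0,0]},{"xyz":[0,0,-100],"rot":[0,0,0]},{"xyz":[0,0,-110],"rot":[0,0,0]},{"xyz":[0,0,-110],"rot":[0,0,0]}]' 0
python3 -c "from h import *
cv2.imwrite('pics/f.png',cv2.resize(ctrl.get_image('side')[60:310,230:430,::-1],None,fx=2.4,fy=2.4,interpolation=2))"
```

```text
t: 24.62
ee_pos: [523.9, -152.1, 145.5]
orientation: [-2.503, -1.898, 0.001]
ft_force: [0.5, -2.5, -5.5]
width: 30.1
grasp_force: 30.0
t: 25.62
ee_pos: [525.8, -152.6, 259.2]
orientation: [2.499, 1.895, 0.006]
ft_force: [0.7, -0.1, -0.4]
width: 87.6
grasp_force: 0.0
```

View pics/f.png

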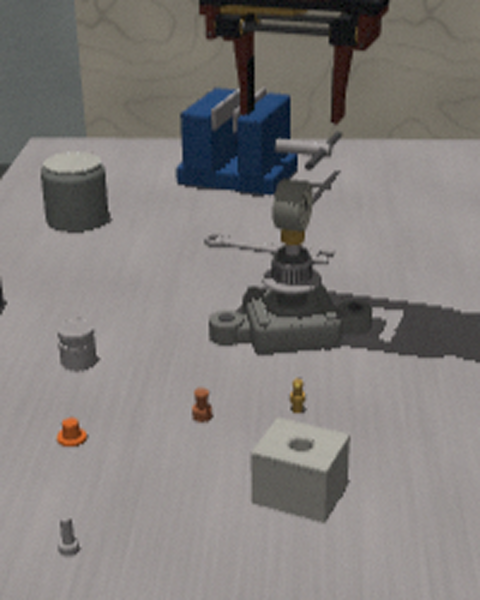

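The gauge stands upright in the coupler at (292,210) with the sleeve forward. The block is empty, the other parts have not moved, and the hand is clear.

```bash
python3 -m inch '[{"xyz":[0,0,0],"rot":[0,0,0]},{"xyz":[0,0,0],"rot":[0,0,0]},{"xyz":[0,0,0],"rot":[0,0,0]}]' ; python3 -c "from workcell import ctrl
print(ctrl.close_job())"
```

```text
t: 25.92
ee_pos: [523.1, -151.8, 253.9]
orientation: [-2.501, -1.897, 0.003]
ft_force: [-0.0, -0.1, -0.3]
width: 87.9
grasp_force: 0.0
the job is handed in; nothing more can be done
None
```

The gauge is in the coupler with the sleeve sprung forward and locked; it held against a tug of about 10 N, was released, and the job was handed in at about 26 s.

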